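# Hold the recessed reset of an assembly fixture with a stylus

## Task

Take the slim-handled stylus out of the tool stand and reach its tip down through the small round hole in the fixture's control block, not the larger square one, to press the recessed reset button gently but well down. Finish while still holding the stylus in the gripper with the reset kept down by its tip: do not let go. Leave the other tools, the parts bin and the mouse where they are, and do not press the button under the square hole.

Things in the scene. Friction and masses are not known exactly. Their poses are not given: they have to be found in the camera images.
- stylus: Stylus: slim bare-aluminium handle, 18 mm round, 80 mm long, over a steel shank 65 mm long (8 mm round for the upper 23 mm, then a 6 mm pin, 42 mm). About 60 g. Starts upright, pin down, in one of the stand's holes, the handle's underside resting on the stand's top; lift straight up. Origin at the pin's end (20 mm above the bench at the start), z towards the handle.
- stylus_tip (a point): The end of the stylus's pin, on its axis (same point as the origin of the stylus).
- stylus_handle (a point): Point on the stylus's axis in the handle, 45 mm above the handle's underside and 110 mm above the tip: a good place to grip.
- stand: Fixed dark steel tool stand: top plate 50 x 170 mm, 12 mm thick, top 85 mm above the bench, on end legs and a foot 70 x 190 mm. Two 9 mm through holes on its y axis at y = +45 and -45 mm; the stylus is in one, the fat-handled driver in the other, either way round. Origin under its middle at bench height; y along the row of holes.
- fat_driver: Bystander: stubby driver with a fat black handle, 34 mm diameter and 60 mm long, top 145 mm above the bench, standing in the other hole of the stand on a 65 mm shank. Origin at its shank's lower end, z up. Stays in its hole.
- fixture: Fixed assembly fixture: aluminium plate 200 x 300 x 12 mm (x by y); air cylinder and steel rails (up to 65 mm high) on its +x half; on its -x, +y part a grey control block 80 x 130 mm, flat top 72 mm above the bench, centred at x = -45, y = +75 mm. Its cover, 6 mm thick, has a round (reset) and a larger square hole 60 mm apart along y. Origin under the plate's middle, at bench height.
- reset_hole (a point): Centre of the round hole, 18 mm diameter, at the top face of the control block (72 mm above the bench), nearer the block's +y end; axes as the fixture's, z up. The reset button's flat grey face, 20 mm diameter, lies 18 mm below this point when up.
- reset_button (a joint): Travel of the reset button, m: 0 up, 0.010 fully down. A spring returns it: it starts to move at 2 N, half down takes 4.5 N, fully down takes 7 N; the weight of the stylus alone does not move it. Down means at least 6 mm. Pressing harder than 20 N would damage it.
- square_hole (a point): Centre of the square hole, 26 x 26 mm, at the top face of the control block, 60 mm from the round one towards the fixture's -y; another, wider button (30 mm) lies under it and must not be pressed.
- square_button (a joint): Travel of the button under the square hole, m: 0 up, 0.010 fully down.
- parts_bin: Bystander: loose open blue bin with small steel parts, 120 x 80 x 60 mm. Origin under its middle.
- lying_driver: Bystander: loose screwdriver with an amber handle lying on the bench, 200 mm long, 26 mm thick. Origin under its middle, x along it.
- mouse: Bystander: loose black computer mouse, 100 x 60 x 32 mm. Origin under its middle.
Things that resemble listed ones, but are neither listed nor needed, are in the scene too. Of the things shaped like the stand, the steel one is meant.

How it is judged:
By the outcome, as a careful person would: the job done as asked, in the order asked, and still so for the second after the job is handed in, while the arm keeps its last pose, push and grip.
It also fails if it takes over 45 s, if anything falls off the work surface, if the arm or the gripper's body presses on something with over 40 N, if the wrist force passes 120 N, or if a joint passes its speed limit or range.

## Robot

A 6-joint arm with a two-finger parallel gripper is mounted at the origin on the work surface. World frame = base frame: x ahead of the robot, y to its left, z up, the work surface at z = 0. Lengths are in m, angles in degrees, forces in N, time in s.
With the tool pointing down it reaches from about 0.4 to 0.825 m from the base axis. Payload 7 kg.
Tool frame: the origin (TCP) lies at the very end of the fingers, on their centre line; the grasp point (between the pads) lies 19 mm behind it (ctrl.grasp_offset is the distance from the TCP to the grasp point, in m); z points along the fingers, y is the line along which they close (so a half turn about z gives the same grasp; the last joint's range is limited). The gripper opens to 88 mm and grips with 3 to 60 N. Pads are 19 mm wide; open, the fingers measure 130 mm over their backs; the gripper's body (78 mm by 193 mm) begins 47 mm behind the grasp point.
Start: joints at [-56.774, 20.546, 0.682, 0, -70.136, -16.507], TCP at [0.194, -0.646, 0.227] pointing down, gripper open.
Joint ranges: [-176.03, 176.03], [-82.01, 121.73], [-58.28, 71.71], [-173.87, 95.51], [-174.79, -0.11], [-173.66, 173.66]. Speed limits (degrees/s): [136.94, 136.94, 172.46, 180, 180, 180].

## Interface

Orientations are given as [roll, pitch, yaw] about the fixed x, y, z axes, in that order (R = Rz(yaw) Ry(pitch) Rx(roll)).
In Python, from plant import ctrl gives the robot as it stands. The module is installed in compiled form; this text tells all that it offers.
- The arm moves only by the tool jog_arm, never from a script. Its argument "plan" is a list that holds one entry, the list of rows, each a list of 7 numbers: the opening, from 0 (shut) to 1 (fully open), then the shift along the tool's x, y, z in m, then the turn, a rotation vector about the tool's x, y, z in degrees. A call has 1 to 20 rows; each row is the pose to reach, as a shift and turn from the pose commanded when the call began, along the tool's axes at that moment; what a row does not reach only later rows make up. A row lasts 1/8 s, in which the tool goes at most 62.5 mm and 10.7 degrees, less where a joint would pass 70% of its speed; a pose out of reach is approached as far as the arm can. A call with a gripper value outside its range is refused whole. The fingers move at their own pace and stop on an object; the grip force is fixed at half the most. Time passes only in rows, so rows that repeat a pose let the fingers close. It gives the time, the measured TCP pose, the force, the opening and the grip force at its end, in the units of the state.
- ctrl.get_obs(): the state, without advancing time (a new reading comes with each control period).
- ctrl.snapshot(name): name is "side" or "top" or "wrist"; returns a dict with "image" (480x640x3 uint8, red, green, blue), "vertical_fov" (degrees; the focal length in pixels is half the picture's height over the tangent of half this angle, whatever the lens; pixels are square), "cx", "cy" (the principal point, pixels), "R" (3x3) and "t" (3): a world point X has camera coordinates R X + t; the wrist camera has in their place "T_tool_cam" (4x4, takes a point from camera to tool coordinates, whose origin is the TCP and whose axes are the flange's). Camera axes: x right, y down, z forward; pixel columns grow to the right and rows downward; lengths in m; the calibration is good to about 2 mm. A picture is of the moment at which its call begins: read the wrist's pose just before it. There is no depth.
- ctrl.close_job(): hands the job in; it is judged then, once.
The state is a dict: "clock": time; "joint_pos": joint angles; "qvel": joint speeds; "tau": joint torques, N m; "tool_pos": TCP position; "orientation": TCP orientation; "force": force on the tool from outside, world axes, zero at the start; "moment": the same for the moment, N m; "opening": finger opening in m; "gripper_force": force on a finger pad.
Only numpy, scipy, OpenCV 4.12 (cv2) and the standard library are available. Lean on these libraries where they do the work, as an engineer would, in place of code of your own. Each camera call takes 0.05 s, during which the arm holds its last target. There are 200 camera calls.

## Working session

There is one attempt and no reset: what is moved stays moved. The work goes in short steps, Python scripts to look and compute and a tool call to move; the robot and the scene stay as the last step left them, time stands still between calls to the robot, and variables do not carry over. Pictures are saved under pics/ and viewed, at most 10 in all, crops included, and the job is handed in when it is done.

Besides the shell and the picture viewer there is one more tool, called after "Emit:" by a JSON object that holds its "name" and its "arguments", one argument or row to a line. jog_arm: Moves the arm, as the interface text tells. Its arguments: {"type":"object","properties":{"plan":{"type":"array","items":{"type":"array","items":{"type":"array","items":{"type":"number"}}}}},"required":["plan"]}

```bash
mkdir -p pics; cat > h.py <<'E'
import numpy as np, cv2, pickle
from plant import ctrl
from scipy.spatial.transform import Rotation as Ro
def snap(name,fn):
    o=ctrl.get_obs(); s=ctrl.snapshot(name); s=dict(s)
    if name=="wrist":
        T=np.eye(4); T[:3,:3]=Ro.from_euler('xyz',o['orientation'],degrees=True).as_matrix(); T[:3,3]=o['tool_pos']
        C=np.linalg.inv(T@np.array(s['T_tool_cam'])); s['R']=C[:3,:3]; s['t']=C[:3,3]
    cv2.imwrite(f'pics/{fn}.png',cv2.cvtColor(s['image'],cv2.COLOR_RGB2BGR)); pickle.dump(s,open(f'pics/{fn}.pkl','wb')); return s
def load(fn): return pickle.load(open(f'pics/{fn}.pkl','rb'))
def ray(s,u,v):
    f=240/np.tan(np.radians(s['vertical_fov'])/2); R=np.array(s['R']);t=np.array(s['t'])
    d=R.T@np.array([(u-s['cx'])/f,(v-s['cy'])/f,1]); return -R.T@t, d/np.linalg.norm(d)
def atz(s,u,v,z):
    c,d=ray(s,u,v); return c+d*(z-c[2])/d[2]
def tri(*obs):
    A=np.zeros((3,3));b=np.zeros(3)
    for s,u,v in obs:
        c,d=ray(s,u,v);P=np.eye(3)-np.outer(d,d);A+=P;b+=P@c
    x=np.linalg.solve(A,b); return x,[np.linalg.norm((np.eye(3)-np.outer(d,d))@(x-c)) for c,d in [ray(*o) for o in obs]]
def proj(s,X):
    f=240/np.tan(np.radians(s['vertical_fov'])/2);p=np.array(s['R'])@X+np.array(s['t']); return f*p[0]/p[2]+s['cx'],f*p[1]/p[2]+s['cy']
E
python3 - <<'E'
from h import *
a=snap('top','top0');b=snap('side','side0');w=snap('wrist','w0')
for s in (a,b,w): print(s['vertical_fov'],s['cx'],s['cy'],ray(s,320,240),{k for k in s})
print(ctrl.get_obs(),ctrl.grasp_offset)
E
```

```text
44.61556921856585 314.70054410951604 243.27544992192443 (array([ 0.345016  , -0.00961624,  1.80151969]), array([ 0.13679768, -0.00934643, -0.99055491])) {'cx', 'image', 't', 'cy', 'vertical_fov', 'R'}
51.923818034504194 324.09927595202424 239.76492907621025 (array([0.22762513, 0.8740684 , 0.80611255]), array([ 0.28714076, -0.75134668, -0.59416189])) {'cx', 'image', 't', 'cy', 'vertical_fov', 'R'}
71.69387112320517 318.19688577448596 237.68296144030307 (array([ 0.11291205, -0.67010725,  0.38245185]), array([ 0.30162308,  0.09846349, -0.9483293 ])) {'T_tool_cam', 'cx', 'image', 't', 'cy', 'vertical_fov', 'R'}
{'clock': 0.15, 'joint_pos': array([-5.67756179e+01,  2.05821336e+01,  6.47561130e-01, -1.38821217e-02,
       -7.01376129e+01, -1.65064649e+01]), 'qvel': array([-0.06053904, -0.18498759,  0.12158812,  0.05061798, -0.00696745,
       -0.03875992]), 'tau': array([-1.65111782e-03, -5.83277714e+01,  2.93290508e+01,  7.00123563e+00,
        8.77481885e-03, -1.07437629e-04]), 'tool_pos': array([ 0.19403187, -0.64613091,  0.22585205]), 'orientation': array([ 1.79927081e+02, -7.99719451e-03, -1.63286803e+02]), 'force': array([-0.21992265,  0.60007144,  0.28956354]), 'moment': array([-0.00103988, -0.0164101 , -0.00862154]), 'gripper_force': 0.0, 'opening': 0.08765383564821917} 0.0188
```

View pics/top0.png

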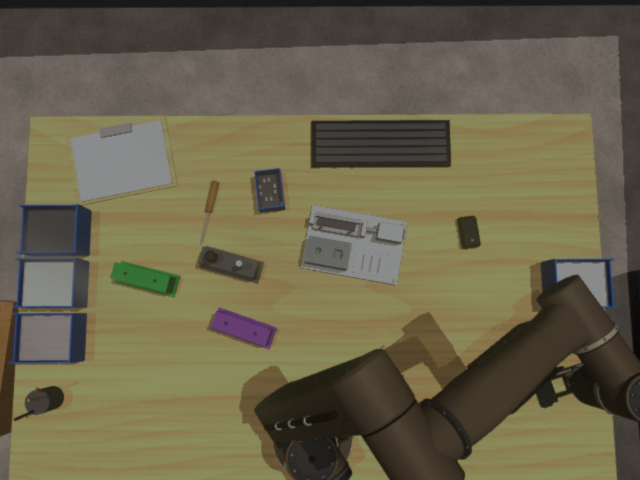

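View pics/side0.png

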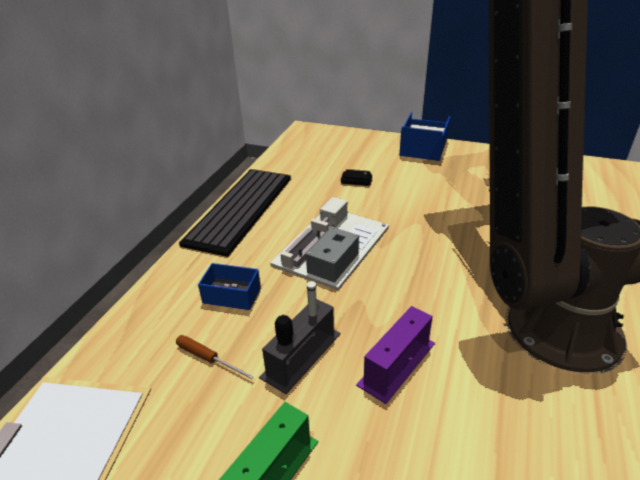

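The top view shows the steel stand at about (230,264), with the stylus at (239,264) and the fat driver at (210,257). The fixture's control block is at (328,254). In the side view the stylus top is at (312,285). I'll enlarge both.

```bash
python3 - <<'E'
from h import *
a=cv2.imread('pics/top0.png')[225:305,190:350]; b=cv2.imread('pics/side0.png')[220:400,250:400]
a=cv2.resize(a,None,fx=5,fy=5,interpolation=cv2.INTER_CUBIC)
b=cv2.resize(b,(500,600),interpolation=cv2.INTER_CUBIC)
cv2.imwrite('pics/c1.png',a);cv2.imwrite('pics/c2.png',b)
E
```

```text
(no output)
```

View pics/c1.png

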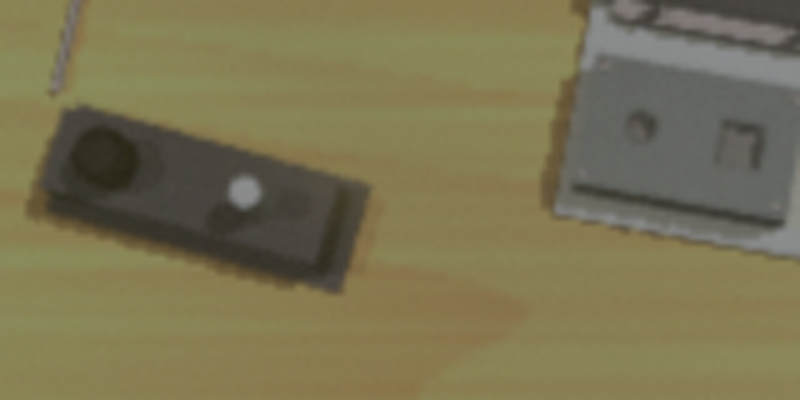

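View pics/c2.png

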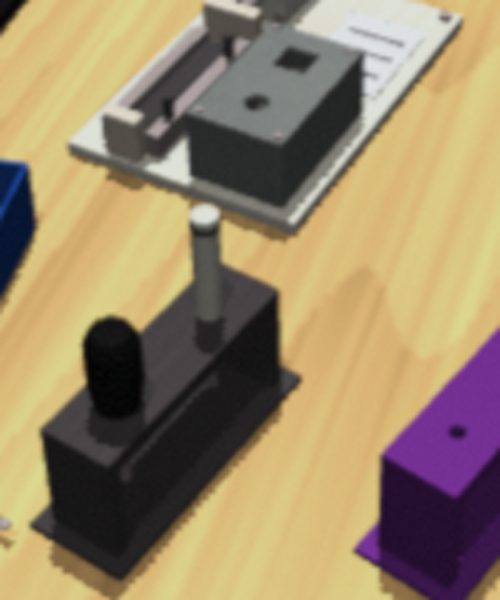

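The enlarged views show these pixel positions in the crops (top crop, side crop):
- **Stylus top:** (245,192) and (205,215)
- **Round hole:** (641,126) and (258,101)
- **Square hole:** (741,145) and (296,60)
- **Fat driver top:** (103,158) in the top crop

```bash
python3 - <<'E'
from h import *
T=load('top0');S=load('side0')
ct=lambda x,y:(T,190+(x+.5)/5-.5,225+(y+.5)/5-.5)
cs=lambda x,y:(S,250+(x+.5)*.3-.5,220+(y+.5)*.3-.5)
for n,a,b in [('sty',(245,192),(205,215)),('rh',(641,126),(258,101)),('sq',(741,145),(296,60)),('fat',(103,158),(112,325))]:
    print(n,tri(ct(*a),cs(*b)))
print(atz(*ct(245,192),.165),atz(*ct(641,126),.072),atz(*ct(741,145),.072),atz(*ct(103,158),.145))
o=ctrl.get_obs();print(o['joint_pos'])
R=Ro.from_euler('xyz',o['orientation'],degrees=True).as_matrix();print(R)
E
```

```text
sty (array([0.50622881, 0.20396654, 0.16375747]), [np.float64(0.000769623920866743), np.float64(0.0007696239208666127)])
rh (array([ 0.55302953, -0.01953747,  0.07311162]), [np.float64(0.001304590046593838), np.float64(0.0013045900465938763)])
sq (array([ 0.54234905, -0.07882525,  0.07109545]), [np.float64(0.0005373370956757162), np.float64(0.0005373370956756581)])
fat (array([0.52931525, 0.28784404, 0.14617294]), [np.float64(0.0008260925928719259), np.float64(0.0008260925928717526)])
[0.50684986 0.20402598 0.165     ] [ 0.55443514 -0.01921308  0.072     ] [ 0.54277055 -0.07866205  0.072     ] [0.5286552  0.28777857 0.145     ]
[-5.67756179e+01  2.05821336e+01  6.47561130e-01 -1.38821217e-02
 -7.01376129e+01 -1.65064649e+01]
[[-9.57756270e-01 -2.87580733e-01 -4.99677882e-04]
 [-2.87581133e-01  9.57755555e-01  1.17877122e-03]
 [ 1.39577375e-04  1.27267346e-03 -9.99999180e-01]]
```

Emit:
{"name": "jog_arm", "arguments": {
  "plan": [
    [[1,-0.345,0.258,-0.023,0,0,-30],[1,-0.345,0.258,-0.023,0,0,-30],[1,-0.345,0.258,-0.023,0,0,-30],[1,-0.345,0.258,-0.023,0,0,-30],[1,-0.345,0.258,-0.023,0,0,-30],[1,-0.345,0.258,-0.023,0,0,-30],[1,-0.345,0.258,-0.023,0,0,-30],[1,-0.345,0.258,-0.023,0,0,-30],[1,-0.478,0.562,-0.023,0,0,-58],[1,-0.478,0.562,-0.023,0,0,-58],[1,-0.478,0.562,-0.023,0,0,-58],[1,-0.478,0.562,-0.023,0,0,-58],[1,-0.478,0.562,-0.023,0,0,-58],[1,-0.478,0.562,-0.023,0,0,-58],[1,-0.478,0.562,-0.023,0,0,-58],[1,-0.478,0.562,-0.023,0,0,-58],[1,-0.478,0.562,-0.023,0,0,-58]]
  ]
}}

```text
clock: 2.28
tool_pos: [0.4901, 0.028, 0.2495]
orientation: [180.0, -0.0, -105.4]
force: [0.2, 0.6, -0.2]
opening: 0.0873
gripper_force: 0.0
```

```bash
python3 - <<'E'
from h import *
w=snap('wrist','w1');o=ctrl.get_obs()
print(o['clock'],o['tool_pos'],o['orientation'],o['joint_pos'])
for X in [(.506,.204,.165),(.553,-.019,.072)]: print(proj(w,np.array(X)))
E
```

```text
2.325 [0.49017209 0.02814003 0.24955324] [ 1.79995552e+02 -3.78333349e-03 -1.05382932e+02] [ 2.62803698e+01  2.06321014e+00 -1.97699633e+01 -1.40808174e-04
 -6.81726648e+01 -4.16632496e+01]
(np.float64(351.47829654848573), np.float64(420.52205259297966))
(np.float64(245.44957657050253), np.float64(186.9366619899016))
```

View pics/w1.png

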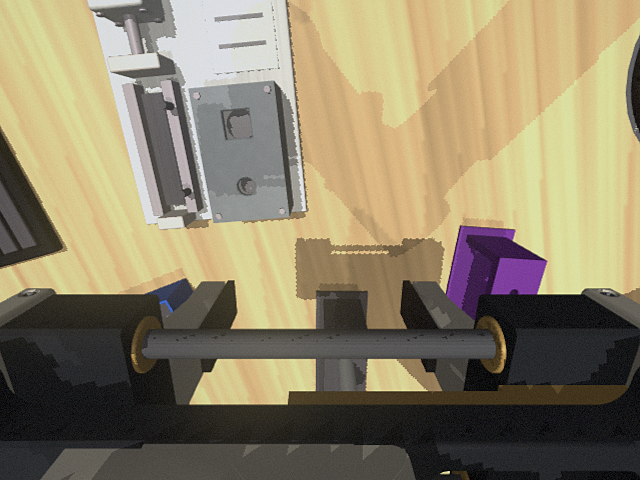

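The round hole appears at (246,186), under a pixel from its predicted position, and the square hole is at (237,122). The stylus is hidden behind the gripper, so I'll use its triangulated position for the grasp.

Emit:
{"name": "jog_arm", "arguments": {
  "plan": [
    [[1,-0.174,0.0313,0,0,0,0],[1,-0.174,0.0313,0,0,0,0],[1,-0.174,0.0313,0,0,0,0],[1,-0.174,0.0313,0,0,0,0],[1,-0.174,0.0313,0,0,0,0],[1,-0.174,0.0313,0.05,0,0,0],[1,-0.174,0.0313,0.08,0,0,0],[1,-0.174,0.0313,0.11,0,0,0],[1,-0.174,0.0313,0.139,0,0,0],[1,-0.174,0.0313,0.139,0,0,0],[1,-0.174,0.0313,0.139,0,0,0]]
  ]
}}

```text
clock: 3.7
tool_pos: [0.5067, 0.2049, 0.1119]
orientation: [-179.9, 0.1, -105.3]
force: [0.7, 0.5, -0.3]
opening: 0.0877
gripper_force: 0.0
```

```bash
python3 - <<'E'
from h import *
w=snap('wrist','w2');snap('side','s2')
a=cv2.imread('pics/w2.png');b=cv2.imread('pics/s2.png')[200:380,240:420]
cv2.imwrite('pics/c3.png',np.hstack([cv2.resize(a,(440,330)),cv2.resize(b,(330,330),interpolation=cv2.INTER_CUBIC)]))
print(ctrl.get_obs()['force'])
E
```

```text
[-0.92249064 -0.44906189  0.60510403]
```

View pics/c3.png

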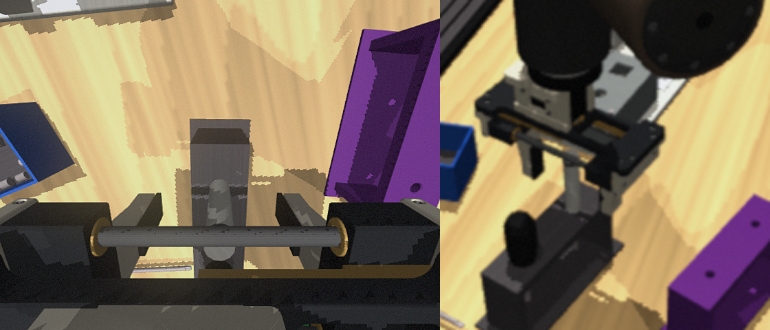

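The stylus stands between the open fingers and is centred at column 219, halfway between the finger faces. I'll close and lift straight up: the shank reaches 65 mm below the stand's top, so the lift is 0.09 m.

Emit:
{"name": "jog_arm", "arguments": {
  "plan": [
    [[0,0,0,0,0,0,0],[0,0,0,0,0,0,0],[0,0,0,0,0,0,0],[0,0,0,0,0,0,0],[0,0,0,0,0,0,0],[0,0,0,0,0,0,0],[0,0,0,0,0,0,0],[0,0,0,0,0,0,0]]
  ]
}}

```text
clock: 4.8
tool_pos: [0.506, 0.2054, 0.1105]
orientation: [-180.0, -0.0, -105.3]
force: [-0.6, 0.7, -1.4]
opening: 0.0174
gripper_force: 30.0
```

Emit:
{"name": "jog_arm", "arguments": {
  "plan": [
    [[0,0,0,-0.02,0,0,0],[0,0,0,-0.04,0,0,0],[0,0,0,-0.06,0,0,0],[0,0,0,-0.08,0,0,0],[0,0,0,-0.1,0,0,0],[0,0,0,-0.1,0,0,0],[0,0,0,-0.1,0,0,0]]
  ]
}}

```text
clock: 5.68
tool_pos: [0.5055, 0.2052, 0.2098]
orientation: [180.0, -0.0, -105.3]
force: [-0.8, 0.1, -1.8]
opening: 0.0179
gripper_force: 30.0
```

Emit:
{"name": "jog_arm", "arguments": {
  "plan": [
    [[0,0.04,-0.021,0,0,0,0],[0,0.08,-0.042,0,0,0,0],[0,0.12,-0.062,0,0,0,0],[0,0.16,-0.083,0,0,0,0],[0,0.19,-0.099,0,0,0,0],[0,0.203,-0.1055,0,0,0,0],[0,0.203,-0.1055,0.02,0,0,0],[0,0.203,-0.1055,0.035,0,0,0],[0,0.203,-0.1055,0.035,0,0,0],[0,0.203,-0.1055,0.035,0,0,0]]
  ]
}}

```text
clock: 6.92
tool_pos: [0.5545, -0.0178, 0.1759]
orientation: [-180.0, -0.0, -105.2]
force: [1.0, -0.1, -0.6]
opening: 0.0174
gripper_force: 30.0
```

```bash
python3 - <<'E'
from h import *
w=snap('wrist','w3');s=snap('side','s3');o=ctrl.get_obs();p=o['tool_pos'];print(p,o['force'])
H=np.array([.5535,-.0195,.072]);tip=p-[0,0,.0912]
a=cv2.imread('pics/w3.png');b=cv2.imread('pics/s3.png')
u,v=map(int,proj(w,H));x,y=map(int,proj(s,H));print(u,v,x,y,'tip',proj(w,tip),proj(s,tip))
u0,v0,x0,y0=max(u-80,0),max(v-100,0),x-40,y-70
print(u0,v0,x0,y0)
c=cv2.resize(a[v0:v0+180,u0:u0+160],(480,540));d=cv2.resize(b[y0:y0+108,x0:x0+60],(300,540),interpolation=cv2.INTER_CUBIC)
cv2.imwrite('pics/c4.png',np.hstack([c,d]))
E
```

```text
[ 0.55464822 -0.01784653  0.17625462] [-0.16271734  0.23110994 -0.65849109]
318 234 326 250 tip (np.float64(317.58638527645235), np.float64(241.5003480732836)) (np.float64(325.56025189464305), np.float64(246.25810469518862))
238 134 286 180
```

View pics/c4.png

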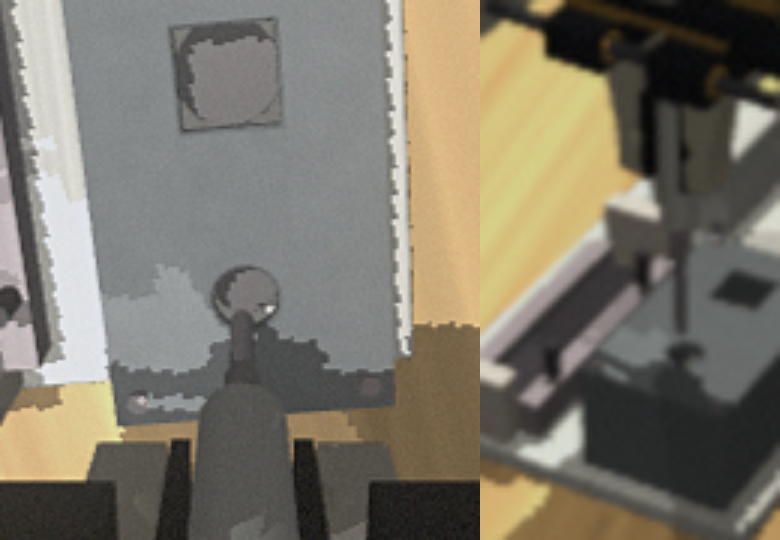

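In the wrist crop the hole's centre is at (247,295) and the pin's end at about (241,314). In the side crop the pin's end is at (681,333), just above the hole at (686,352).

```bash
python3 - <<'E'
from h import *
w=load('w3');s=load('s3')
W=lambda x,y:(w,238+(x+.5)/3-.5,134+(y+.5)/3-.5)
S=lambda x,y:(s,286+(x-480+.5)/5-.5,180+(y+.5)/5-.5)
h,_=tri(W(247,295),S(686,352));t,e=tri(W(241,314),S(681,333))
print(h,_,t,e);print(atz(*W(247,295),.072),atz(*W(241,314),.085),atz(*S(686,352),.072),atz(*S(681,333),.085))
E
```

```text
[ 0.55226355 -0.02083774  0.07188391] [np.float64(0.0004929764556414895), np.float64(0.0004929764556415579)] [ 0.55422551 -0.01977174  0.08383126] [np.float64(0.0004845393115561518), np.float64(0.000484539311556218)]
[ 0.55177498 -0.02100785  0.072     ] [ 0.55364983 -0.0202751   0.085     ] [ 0.55271763 -0.02066759  0.072     ] [ 0.55419644 -0.01830977  0.085     ]
```

Emit:
{"name": "jog_arm", "arguments": {
  "plan": [
    [[0,0.0015,0.0017,0,0,0,0],[0,0.0015,0.0017,0,0,0,0],[0,0.0015,0.0017,0.008,0,0,0],[0,0.0015,0.0017,0.016,0,0,0],[0,0.0015,0.0017,0.022,0,0,0],[0,0.0015,0.0017,0.028,0,0,0],[0,0.0015,0.0017,0.028,0,0,0],[0,0.0015,0.0017,0.028,0,0,0]]
  ]
}}

```text
clock: 8.02
tool_pos: [0.5523, -0.0192, 0.1477]
orientation: [-180.0, -0.0, -105.3]
force: [0.3, -0.5, -0.5]
opening: 0.0172
gripper_force: 30.0
```

Emit:
{"name": "jog_arm", "arguments": {
  "plan": [
    [[0,0,0,0.002,0,0,0],[0,0,0,0.004,0,0,0],[0,0,0,0.006,0,0,0],[0,0,0,0.006,0,0,0],[0,0,0,0.006,0,0,0]]
  ]
}}

```text
clock: 8.65
tool_pos: [0.5524, -0.0192, 0.1418]
orientation: [-180.0, 0.0, -105.3]
force: [-0.1, 0.5, 3.6]
opening: 0.0177
gripper_force: 30.0
```

Emit:
{"name": "jog_arm", "arguments": {
  "plan": [
    [[0,0,0,0.001,0,0,0],[0,0,0,0.002,0,0,0],[0,0,0,0.003,0,0,0],[0,0,0,0.004,0,0,0],[0,0,0,0.0045,0,0,0],[0,0,0,0.0045,0,0,0],[0,0,0,0.0045,0,0,0]]
  ]
}}

```text
clock: 9.52
tool_pos: [0.5523, -0.0192, 0.1372]
orientation: [-180.0, 0.0, -105.3]
force: [0.7, -0.4, 4.8]
opening: 0.0171
gripper_force: 30.0
```

```bash
python3 - <<'E'
from h import *
f=[]
for i in range(6):
    w=snap('wrist','w4');o=ctrl.get_obs();f.append(o['force'])
print(np.mean(f,0),np.std(f,0),o['tool_pos'],o['moment'])
cv2.imwrite('pics/c5.png',cv2.resize(cv2.imread('pics/w4.png')[100:320,200:440],(720,600),fx=0,fy=0)[:600])
E
```

```text
[0.18792273 0.1390208  4.85812481] [0.51511995 0.38331936 0.49836951] [ 0.55231139 -0.01924322  0.137166  ] [ 0.12135027 -0.08964598  0.0048015 ]
```

View pics/c5.png

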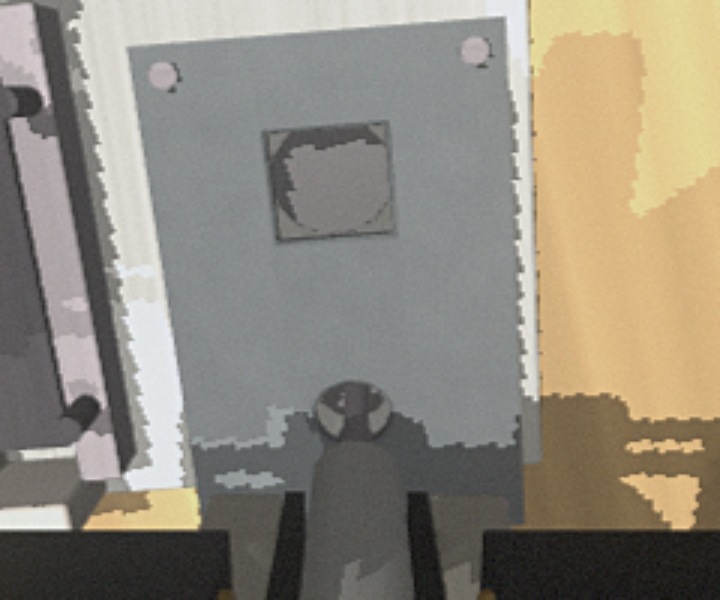

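The pin is inside the round hole, centred at about (352,410). The net force is about 5.6 N, which means roughly 7 to 8 mm of travel. I'll press 1 mm further for margin.

Emit:
{"name": "jog_arm", "arguments": {
  "plan": [
    [[0,0,0,0.0005,0,0,0],[0,0,0,0.001,0,0,0],[0,0,0,0.001,0,0,0],[0,0,0,0.001,0,0,0],[0,0,0,0.001,0,0,0],[0,0,0,0.001,0,0,0]]
  ]
}}

```text
clock: 10.58
tool_pos: [0.5523, -0.0192, 0.1362]
orientation: [-180.0, 0.0, -105.3]
force: [-0.3, 0.3, 5.4]
opening: 0.0171
gripper_force: 30.0
```

```bash
python3 - <<'E'
from h import *
f=[]
for i in range(10):
    ctrl.snapshot('top');f.append(ctrl.get_obs()['force'])
f=np.mean(f,0);o=ctrl.get_obs();print(f,o['tool_pos'],o['gripper_force'])
if 4.9<f[2]<12: print(ctrl.close_job())
E
```

```text
[0.52417682 0.26074799 5.29066603] [ 0.55225116 -0.01921167  0.13610699] 29.992633759975433
the job is handed in; nothing more can be done
None
```

I handed the job in with the stylus still gripped and its tip holding the reset button down through the round hole, an estimated 8 to 9 mm at about 6 N, judged from tip height and wrist force; the other objects were not touched on purpose, though I took no final picture of them.

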